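Lid the router-bit tin with the nested pair, then lift the outer lid alone and hold it up

ROBOT

A 7-joint arm with a two-finger parallel gripper is mounted at the origin on the work surface. World frame = base frame: x ahead of the robot, y to its left, z up, the work surface at z = 0. Lengths are in m, angles in rad, forces in N, time in s.
With the tool pointing down it reaches from about 0.425 to 0.875 m from the base axis. Payload 4.7 kg.
Tool frame: the origin (TCP) lies on the centre line of the jaws, within the pads' length; the fingertips stand 14 mm ahead of it and the grasp point (between the pads) lies 5 mm behind it; z points along the fingers, y is the direction in which the jaws open and shut (so a half turn about z gives the same grasp; the last joint's range is limited). The gripper opens to 87 mm and grips with 3 to 60 N. Pads are 19 mm wide; open, the fingers measure 117 mm over their backs; the gripper's body (75 mm by 190 mm) begins 51 mm behind the grasp point.
Start: joints at [-1.263, 0.321, -0.07, 1.45, 0.023, 1.371, -0.057], TCP at [0.188, 0.622, 0.237] pointing down, gripper open.
Joint ranges: [-2.86, 2.86], [-0.3, 2.09], [-1.38, 1.24], [0.06, 2.45], [-1.56, 4.7], [0.09, 2.05], [-2.69, 2.69]. Speed limits (rad/s): [2.57, 2.57, 3.14, 3.14, 3.14, 3.14, 3.14].

INTERFACE

Orientations are given as a rotation vector (axis times angle).
In Python, from bench import ctrl, optics, models gives the robot as it stands. The module is installed in compiled form; this text tells all that it offers.
- The arm moves only by the tool arm_command, never from a script. Its argument "motion" is a list of rows, each a list of 3 entries, a list of its own where there are three numbers: the shift along the tool's x, y, z in mm, then the turn, a rotation vector about the tool's x, y, z in degrees, then the closure, from 0 (fully open) to 1 (shut). In form: [[[x, y, z], [ax, ay, az], claw], ...]. A call has 1 to 8 rows; each row shifts and turns the commanded pose from where the row before left it, along the tool's axes as they then stand; what a row does not reach is not made up. A row lasts 1/12 s, in which the tool goes at most 41.7 mm and 7.16 degrees, less where a joint would pass 70% of its speed; a pose out of reach is approached as far as the arm can. A call with a gripper value outside its range is refused whole. The fingers move at their own pace and stop on an object; "force" is the grip in N (left out, the last holds). Time passes only in rows, so rows that do not move let the fingers close. It gives the time, the measured TCP pose, the force and the opening at its end, in the units of the state.
- ctrl.get_state(): the state, without advancing time (a new reading comes with each control period).
- optics.get_image(name): name is "side" or "top" or "wrist"; returns (picture, depth): 384x512x3 uint8, blue, green, red; 384x512 float32, m along the optical axis (not along the pixel's ray), 0 where there is no reading.
- optics.camera_model(name): a dict with "fovy" (degrees; the focal length in pixels is half the picture's height over the tangent of half this angle, whatever the lens; pixels are square), "cx", "cy" (the principal point, pixels), "rvec" (rotation vector, rad) and "tvec" (3), from world to camera coordinates, as OpenCV has them; the wrist camera has in their place "mount" (4x4, takes a point from camera to tool coordinates, whose origin is the TCP and whose axes are the flange's). Camera axes: x right, y down, z forward; pixel columns grow to the right and rows downward; lengths in m; the calibration is good to about 2 mm. A picture is of the moment at which its call begins: read the wrist's pose just before it. camera_model takes no time and is no camera call.
- ctrl.close_job(): hands the job in, once; it reports no verdict.
Trained networks look in the newest picture that a camera, given by its name, has taken for a name from the list of things; names that differ only in an ending like _2 or _b are one class to them, and where a whole thing is asked for, a point or a joint stands for the part that bears it (a point fixed in the world has none). Each returns a list of dicts, best first, with "conf" (0 to 1); they miss things now and then, are a little off and sometimes report something else, mostly with a low value. They report only what shows in the picture. A call takes as long as a camera call.
- models.search_frame(camera, target): "location" ([x, y, z] in m, in the coordinates of the camera as it stood for that picture, good to about 4 mm: the middle of the surface that is visible of it).
- models.silhouettes(camera, target): "pixels" (384x512 bool, what is visible of it).
The state is a dict: "time": time; "joint_positions": joint angles; "qd": joint speeds; "joint_torque": joint torques, N m; "position": TCP position; "tool_rot": TCP orientation; "ft_force": force on the tool from outside, world axes, zero at the start; "torque": the same for the moment, N m; "grip_width": opening from 0.0 (shut) to 1.0 (fully open).
Only numpy, scipy, OpenCV 4.12 (cv2) and the standard library are available. Lean on these libraries where they do the work, as an engineer would, in place of code of your own. Each camera call takes 0.05 s, during which the arm holds its last target.

TASK

Pick up the nested pair of lids together by the inner lid's knob, lower it gently onto the larger open tin until the inner lid is fully seated in the mouth, and let go. Then grip only the outer lid by its neck, lift it straight off without touching or unseating the inner lid, and finish still holding it in the gripper, level and still, straight above the tin with a couple of centimetres of clear air over the knob, so that I can check that the inner lid sits flat. Do not shove the tin or disturb the other things on the bench.

Things in the scene. Friction and masses are not known exactly. Their poses are not given: they have to be found in the camera images.
- tin_mouth (a point): centre of the open mouth, at rim height, of the larger open steel tin, the one the lids fit: 96 mm across outside, wall 3.5 mm, mouth 89 mm across, 45 mm high, about 1.4 kg, standing loose on the bench with z up. The router bits in it stay well below the plug of the inner lid.
- inner_knob (a point): point on the axis of the inner lid's straight round black knob (22 mm across), 11 mm below its flat top, 66 mm above the inner lid's underside; z up the knob. The knob rises 62 mm from the flange, through the outer lid's neck and 30 mm out of its top. Seated in the tin, this point is 56 mm above the rim.
- outer_neck (a point): point on the axis of the outer lid's neck, half-way up it, 30 mm above the lower edge of the skirt, z up. The neck is an upright round tube on the lid, 44 mm across outside, 28 mm tall, 30 mm bore, standing round the knob; grip it to raise the outer lid alone. Nested, this point is 33 mm below inner_knob.
- small_tin: bystander: a smaller open steel tin, 68 mm across and 40 mm high, too small for the lids; origin at the centre of its underside
- star_knob: bystander: grey five-lobed hand knob, 38 mm across, 26 mm high; origin at the centre of its underside
- wrench: bystander: spanner 170 mm long lying flat along its own x; origin at its middle on the bench
- screwdriver: bystander: screwdriver 190 mm long lying flat along its own x; origin at its middle on the bench
- brush: bystander: bench brush 180 mm long lying flat along its own x; origin at its middle on the bench
- push_block: bystander: wooden push block, 130 x 60 mm and 48 mm high; origin at the centre of its underside
- spacer: bystander: flat aluminium disc 40 mm across, 14 mm thick; origin at the centre of its underside
- inner_lid: steel inner lid, about 0.2 kg: a plug 82 mm across, 10 mm deep, under a flange 104 mm across, 5 mm thick, that rests on the tin's rim; knob in the middle. At the start the nested pair stands on the bench on this plug. Origin at the centre of the plug's underside, z up
- outer_lid: aluminium outer lid, about 0.16 kg: cap 116 mm across, skirt 12 mm deep (109 mm inside, passes outside the tin), flat top 4 mm thick, neck on top. It lies loose on the inner lid's flange, so raising the inner lid by its knob carries both. Origin at the centre of the skirt's lower edge, z up

How it is judged:
By the outcome, as a careful person would: the job done as asked, in the order asked, and still so for the second after the job is handed in, while the arm keeps its last pose, push and grip.
It also fails if it takes over 48 s, if anything falls off the work surface, if the arm or the gripper's body presses on something with over 40 N, if the wrist force passes 120 N, or if a joint passes its speed limit or range.

## Working session

There is one attempt and no reset: what is moved stays moved. The work goes in short steps, Python scripts to look and compute and a tool call to move; the robot and the scene stay as the last step left them, time stands still between calls to the robot, and variables do not carry over. Pictures are saved under pics/ and viewed, and the job is handed in when it is done.

Besides the shell and the picture viewer there is one more tool, called after ">>>" in YAML: its name, and indented under it one key for each argument. arm_command: Moves the arm, as the interface text tells. Its arguments: {"type":"object","properties":{"motion":{"type":"array","items":{"type":"array"}},"force":{"type":"number"}},"required":["motion"]}

```bash
mkdir -p pics; cat > h.py <<'E'
import numpy as np, cv2
from scipy.spatial.transform import Rotation as R
from bench import ctrl, optics, models
def cam(name, st=None):
    m=optics.camera_model(name); f=192/np.tan(np.radians(m['fovy'])/2)
    if 'mount' in m:
        st=st or ctrl.get_state()
        T=np.eye(4); T[:3,:3]=R.from_rotvec(st['tool_rot']).as_matrix(); T[:3,3]=st['position']
        return f,m['cx'],m['cy'],T@np.array(m['mount'])
    T=np.eye(4); T[:3,:3]=R.from_rotvec(np.ravel(m['rvec'])).as_matrix(); T[:3,3]=np.ravel(m['tvec'])
    return f,m['cx'],m['cy'],np.linalg.inv(T)
def cloud(d,c):
    f,cx,cy,T=c
    v,u=np.mgrid[:384,:512]
    P=np.stack([(u-cx)/f*d,(v-cy)/f*d,d],-1)
    W=P@T[:3,:3].T+T[:3,3]; W[d<=0]=np.nan
    return W
E
python3 - <<'E'
from h import *
s=ctrl.get_state(); print({k:np.round(v,3) for k,v in s.items()})
for n in('top','side','wrist'):
    c=cam(n); p,d=optics.get_image(n); cv2.imwrite(f'pics/{n}0.png',p); np.savez(f'{n}0.npz',p=p,d=d,T=c[3])
    print(n,c[0],c[1],c[2],np.round(c[3],3).tolist(), optics.camera_model(n).keys())
    for t in ('tin_mouth','inner_knob','outer_neck'):
        for r in models.search_frame(n,t)[:2]:
            print(t,round(r['conf'],2),np.round(c[3][:3,:3]@r['location']+c[3][:3,3],3))
E
```

```text
{'time': np.float64(0.0), 'joint_positions': array([-1.263,  0.322, -0.07 ,  1.452,  0.023,  1.371, -0.057]), 'qd': array([-0.001, -0.   , -0.001, -0.   , -0.001, -0.   , -0.001]), 'joint_torque': array([ 0.0000e+00, -4.9127e+01, -4.0400e-01, -3.1254e+01, -6.4000e-02,
        4.4000e-02,  0.0000e+00]), 'position': array([0.188, 0.622, 0.235]), 'tool_rot': array([-4.600e-01, -3.108e+00,  3.000e-03]), 'ft_force': array([-0.234,  0.046,  0.378]), 'torque': array([ 0.018, -0.008,  0.005]), 'grip_width': np.float64(1.001)}
top 371.34583781820044 259.4936754805409 197.7739777910325 [[-0.009, -0.998, 0.057, 0.54], [-1.0, 0.009, 0.006, -0.035], [-0.006, -0.057, -0.998, 1.261], [0.0, 0.0, 0.0, 1.0]] dict_keys(['fovy', 'cx', 'cy', 'rvec', 'tvec'])
tin_mouth 0.74 [0.575 0.008 0.076]
tin_mouth 0.56 [0.57  0.266 0.012]
outer_neck 0.71 [0.575 0.011 0.014]
side 375.27928116540727 256.87002288302494 191.14596369834027 [[-0.667, -0.418, 0.616, 0.019], [-0.744, 0.355, -0.565, 0.535], [0.017, -0.836, -0.548, 0.584], [0.0, 0.0, 0.0, 1.0]] dict_keys(['fovy', 'cx', 'cy', 'rvec', 'tvec'])
tin_mouth 0.74 [0.567 0.268 0.023]
outer_neck 0.9 [0.553 0.028 0.018]
wrist 325.5759593782556 255.5323497304495 195.40095369051352 [[0.29, 0.915, 0.279, 0.112], [0.957, -0.277, -0.084, 0.646], [0.0, 0.292, -0.957, 0.385], [0.0, 0.0, 0.0, 1.0]] dict_keys(['fovy', 'cx', 'cy', 'mount'])
```

View pics/top0.png

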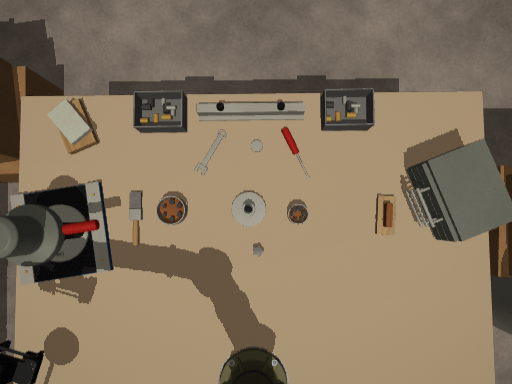

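View pics/side0.png

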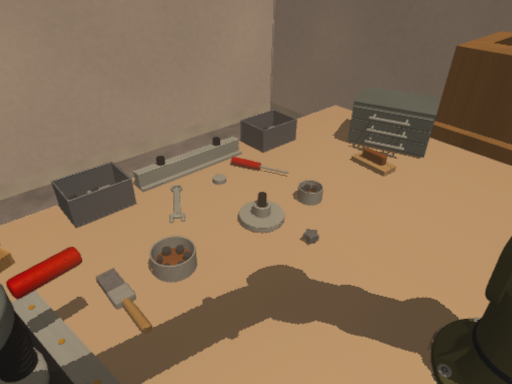

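View pics/wrist0.png

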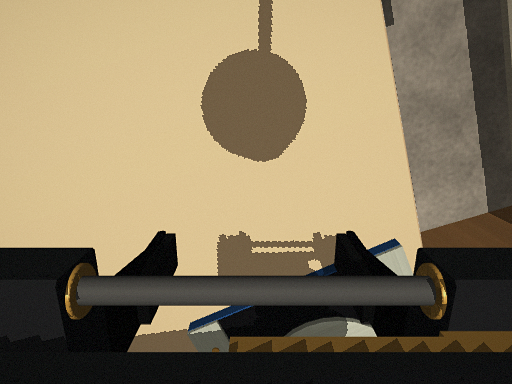

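```bash
cat >> h.py <<'E'
from scipy.optimize import least_squares
def fitc(XY,r=None):
    x0=[*np.median(XY,0)]+([0.03] if r is None else [])
    g=lambda q:np.hypot(XY[:,0]-q[0],XY[:,1]-q[1])-(q[2] if r is None else r)
    return least_squares(g,x0,loss='soft_l1',f_scale=.001).x
def band(W,c,rad,z0,z1,r0=0):
    P=W.reshape(-1,3); P=P[~np.isnan(P[:,0])]; h=np.hypot(P[:,0]-c[0],P[:,1]-c[1])
    return P[(h<rad)&(h>=r0)&(P[:,2]>z0)&(P[:,2]<z1)]
E
python3 - <<'E'
from h import *
for n in('top','side'):
    z=np.load(n+'0.npz'); W=cloud(z['d'],cam(n))
    B=band(W,(.57,0),.4,-.03,.03); print(n,'bench z',np.median(B[:,2]))
    for nm,c,bands in(('lids',(.572,.01),[(.07,.09),(.05,.07),(.04,.055),(.025,.04),(.012,.025)]),('tin',(.57,.267),[(.05,.06),(.038,.052),(.03,.038),(.01,.03)]),('small',(.56,-.13),[(.033,.046)])):
        for b in bands:
            P=band(W,c,.075,*b)
            if len(P)>5: print(nm,b,len(P),'mean',P.mean(0).round(4),'min',P.min(0).round(4),'max',P.max(0).round(4),'fit',fitc(P[:,:2]).round(4))
E
```

```text
top bench z -0.000563206805090033
lids (0.07, 0.09) 36 mean [0.5754 0.0095 0.0764] min [ 0.566  -0.0007  0.0712] max [0.5854 0.0184 0.083 ] fit [0.5753 0.0096 0.0075]
lids (0.04, 0.055) 75 mean [0.5757 0.0095 0.0458] min [ 0.5569 -0.0098  0.0404] max [0.5964 0.0297 0.0505] fit [0.5756 0.01   0.0184]
lids (0.025, 0.04) 8 mean [0.5908 0.0091 0.032 ] min [0.5538 0.0006 0.0257] max [0.6306 0.0201 0.0398] fit [ 0.5896 -0.9068  0.9173]
lids (0.012, 0.025) 802 mean [0.575  0.0099 0.0181] min [ 0.5205 -0.046   0.012 ] max [0.6313 0.0681 0.0249] fit [0.5757 0.0102 0.0431]
tin (0.038, 0.052) 118 mean [0.573  0.268  0.0436] min [0.5266 0.2193 0.0384] max [0.6219 0.3131 0.0492] fit [0.5741 0.2653 0.0458]
tin (0.03, 0.038) 57 mean [0.5756 0.266  0.033 ] min [0.5329 0.218  0.03  ] max [0.6191 0.3109 0.0378] fit [0.5762 0.2637 0.0439]
tin (0.01, 0.03) 503 mean [0.5745 0.2681 0.0172] min [0.5263 0.2179 0.01  ] max [0.6171 0.3111 0.03  ] fit [0.5744 0.2669 0.0323]
small (0.033, 0.046) 64 mean [ 0.5589 -0.1524  0.0387] min [ 0.526  -0.1866  0.0331] max [ 0.5886 -0.121   0.0444] fit [ 0.5575 -0.153   0
[... 556 characters left out ...]
t [0.5725 0.0123 0.0197]
lids (0.012, 0.025) 815 mean [0.5629 0.021  0.0183] min [ 0.5145 -0.0454  0.0121] max [0.6321 0.0693 0.0246] fit [0.5738 0.0109 0.0458]
tin (0.038, 0.052) 340 mean [0.5697 0.2683 0.0426] min [0.5246 0.2189 0.038 ] max [0.6203 0.3147 0.0473] fit [0.5716 0.2671 0.0459]
tin (0.03, 0.038) 274 mean [0.5698 0.2681 0.034 ] min [0.5233 0.2209 0.03  ] max [0.6185 0.3149 0.038 ] fit [0.571  0.2673 0.046 ]
tin (0.01, 0.03) 1042 mean [0.5738 0.2671 0.02  ] min [0.5238 0.2215 0.01  ] max [0.6195 0.3149 0.03  ] fit [0.5641 0.2716 0.0384]
small (0.033, 0.046) 139 mean [ 0.5552 -0.1514  0.037 ] min [ 0.5215 -0.1864  0.0331] max [ 0.591  -0.117   0.0412] fit [ 0.5553 -0.1515  0.0324]
```

```bash
cat >> h.py <<'E'
def go(*tgt):
    s=ctrl.get_state(); Rm=R.from_rotvec(s['tool_rot']).as_matrix()
    d=np.array(tgt)-s['position']; t=Rm.T@d*1000
    print('pos',s['position'].round(4),'toolx',Rm[:,0].round(3),'tooly',Rm[:,1].round(3),'toolz',Rm[:,2].round(4),'d_tool',t.round(1),'rows',np.linalg.norm(t)/41.7,'w',s['grip_width'].round(3),'F',s['ft_force'].round(2),'j',s['joint_positions'].round(2),'t',s['time'].round(2))
E
python3 -c "
from h import *
go(.575,.011,.235)"
```

```text
Traceback (most recent call last):
  File "h.py", line 29, in go
    print('pos',s['position'].round(4),'toolx',Rm[:,0].round(3),'tooly',Rm[:,1].round(3),'toolz',Rm[:,2].round(4),'d_tool',t.round(1),'rows',np.linalg.norm(t)/41.7,'w',s['grip_width'].round(3),'F',s['ft_force'].round(2),'j',s['joint_positions'].round(2),'t',s['time'].round(2))
                                                                                                                                                                        ^^^^^^^^^^^^^^^^^^^^^
AttributeError: 'float' object has no attribute 'round'
```

```bash
sed -i "s/s\['grip_width'\].round(3)/round(s['grip_width'],3)/; s/s\['time'\].round(2)/round(s['time'],2)/; s/s\['position'\].round(4)/np.round(s['position'],4)/; s/s\['ft_force'\].round(2)/np.round(s['ft_force'],2)/; s/s\['joint_positions'\].round(2)/np.round(s['joint_positions'],2)/" h.py
python3 -c "
from h import *
go(.575,.011,.235)"
```

```text
pos [0.1882 0.6222 0.2366] toolx [-0.957  0.29  -0.   ] tooly [0.29  0.957 0.   ] toolz [ 1.e-04  1.e-04 -1.e+00] d_tool [-547.1 -473.     1.6] rows 17.344676135305562 w 0.999 F [ 0.32  0.43 -0.23] j [-1.26  0.32 -0.07  1.45  0.02  1.37 -0.06] t 0.6
```

>>> arm_command:
  motion:
    - [[-15,-13,0],[0,0,0],0]
    - [[-30,-26,0],[0,0,0],0]
    - [[-30,-26,0],[0,0,0],0]
    - [[-30,-26,0],[0,0,0],0]
    - [[-30,-26,0],[0,0,0],0]
    - [[-30,-26,0],[0,0,0],0]
    - [[-30,-26,0],[0,0,0],0]
    - [[-30,-26,0],[0,0,0],0]

```text
time: 1.27
position: [0.3479, 0.3686, 0.2369]
tool_rot: [0.46, 3.107, 0.001]
ft_force: [0.5, 0.5, 0.9]
grip_width: 0.995
```

>>> arm_command:
  motion:
    - [[-30,-26,0],[0,0,0],0]
    - [[-30,-26,0],[0,0,0],0]
    - [[-30,-26,0],[0,0,0],0]
    - [[-30,-26,0],[0,0,0],0]
    - [[-30,-26,0],[0,0,0],0]
    - [[-30,-26,0],[0,0,0],0]
    - [[-30,-26,0],[0,0,0],0]
    - [[-30,-26,0],[0,0,0],0]

```text
time: 1.93
position: [0.5174, 0.1, 0.2371]
tool_rot: [0.459, 3.107, 0.001]
ft_force: [1.5, 0.8, -0.4]
grip_width: 0.999
```

```bash
python3 -c "
from h import *
go(.575,.011,.235)"
```

```text
pos [0.5174 0.1    0.2371] toolx [-0.957  0.289 -0.001] tooly [0.289 0.957 0.001] toolz [ 1.1e-03  8.0e-04 -1.0e+00] d_tool [-80.9 -68.6   2.1] rows 2.5433232195889417 w 0.999 F [ 1.54  0.78 -0.4 ] j [-0.65  0.05  0.43  1.77 -0.02  1.32  1.06] t 1.93
```

>>> arm_command:
  motion:
    - [[-28,-24,0],[0,0,0],0]
    - [[-28,-24,0],[0,0,0],0]
    - [[-18,-14,0],[0,0,0],0]
    - [[-7,-7,0],[0,0,0],0]
    - [[0,0,0],[0,0,0],0]
    - [[0,0,0],[0,0,0],0]

```text
time: 2.43
position: [0.5738, 0.0132, 0.2364]
tool_rot: [-0.46, -3.107, -0.001]
ft_force: [-0.4, 0.6, 0.7]
grip_width: 1.0
```

```bash
python3 - <<'E'
from h import *
go(.575,.011,.235)
s=ctrl.get_state(); c=cam('wrist',s); p,d=optics.get_image('wrist'); cv2.imwrite('pics/w1.png',p)
W=cloud(d,c); 
for b in [(.07,.09),(.05,.07),(.04,.055),(.025,.04),(.014,.025)]:
    P=band(W,(.575,.011),.075,*b)
    if len(P)>5: print(b,len(P),P.mean(0).round(4),P.min(0).round(4),P.max(0).round(4),fitc(P[:,:2]).round(4))
E
```

```text
pos [0.5738 0.0132 0.2364] toolx [-0.957  0.29   0.001] tooly [0.29  0.957 0.001] toolz [-8.e-04  9.e-04 -1.e+00] d_tool [-1.8 -1.7  1.4] rows 0.06794130529020162 w 1.0 F [-0.36  0.64  0.73] j [-0.53  0.17  0.52  1.66 -0.09  1.33  1.28] t 2.43
(0.07, 0.09) 389 [0.5729 0.0115 0.0767] [0.5631 0.0007 0.0701] [0.584  0.0221 0.0792] [0.5729 0.0115 0.0077]
(0.05, 0.07) 77 [0.5655 0.0136 0.0603] [0.563  0.0016 0.0507] [0.5723 0.0217 0.0696] [0.5739 0.0112 0.0107]
(0.04, 0.055) 687 [0.5702 0.0121 0.0469] [ 0.5521 -0.0103  0.0402] [0.5951 0.0327 0.0549] [0.5743 0.011  0.0186]
(0.025, 0.04) 147 [0.5629 0.0151 0.0328] [ 0.5521 -0.0083  0.0251] [0.586  0.0331 0.0399] [0.5696 0.0125 0.0169]
(0.014, 0.025) 6470 [0.5704 0.0123 0.0192] [ 0.5161 -0.0464  0.014 ] [0.6312 0.0692 0.025 ] [0.5746 0.0108 0.044 ]
```

View pics/w1.png

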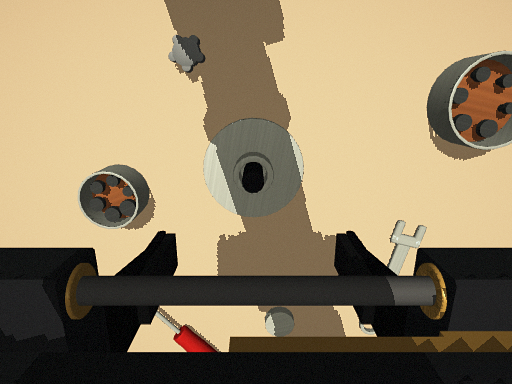

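>>> arm_command:
  motion:
    - [[0,-1.7,20],[0,0,0],0]
    - [[0,0,35],[0,0,0],0.3]
    - [[0,0,40],[0,0,0],0.3]
    - [[0,0,35],[0,0,0],0.3]
    - [[0,0,20],[0,0,0],0.3]
    - [[0,0,12],[0,0,0],0.3]
    - [[0,0,0],[0,0,0],0.3]
    - [[0,0,0],[0,0,0],0.3]
  force: 20

```text
time: 3.15
position: [0.5738, 0.012, 0.0752]
tool_rot: [0.457, 3.108, 0.001]
ft_force: [-0.1, 0.3, 1.7]
grip_width: 0.705
```

```bash
python3 - <<'E'
from h import *
go(.5735,.0115,.066)
s=ctrl.get_state(); c=cam('wrist',s); p,d=optics.get_image('wrist'); cv2.imwrite('pics/w2.png',p)
W=cloud(d,c); 
for b in [(.07,.09),(.05,.07),(.04,.055),(.025,.04),(.014,.025)]:
    P=band(W,(.575,.011),.03,*b)
    if len(P)>5: print(b,len(P),P.mean(0).round(4),P.min(0).round(4),P.max(0).round(4),fitc(P[:,:2]).round(4))
E
```

```text
pos [0.5738 0.012  0.0752] toolx [-0.958  0.288 -0.   ] tooly [0.288 0.958 0.001] toolz [ 4.e-04  6.e-04 -1.e+00] d_tool [ 0.2 -0.6  9.2] rows 0.22011901937110392 w 0.705 F [-0.09  0.31  1.71] j [-0.49  0.32  0.49  1.84 -0.17  1.03  1.35] t 3.15
(0.07, 0.09) 1497 [0.5707 0.0091 0.0767] [ 0.5602 -0.0186  0.07  ] [0.5825 0.0221 0.0885] [0.5715 0.0107 0.0079]
(0.05, 0.07) 601 [0.5657 0.01   0.0612] [ 0.56   -0.019   0.0501] [0.5735 0.0221 0.07  ] [0.5949 0.0018 0.0327]
(0.04, 0.055) 2147 [0.5667 0.0134 0.0466] [ 0.5516 -0.0109  0.04  ] [0.5933 0.0329 0.0549] [0.5735 0.0112 0.0182]
(0.025, 0.04) 686 [0.5625 0.0149 0.0333] [ 0.5517 -0.0077  0.025 ] [0.5864 0.0329 0.04  ] [0.5694 0.0127 0.0172]
(0.014, 0.025) 1883 [0.5632 0.0151 0.0194] [ 0.545  -0.0188  0.0141] [0.6    0.0408 0.025 ] [0.5756 0.0107 0.0265]
```

View pics/w2.png

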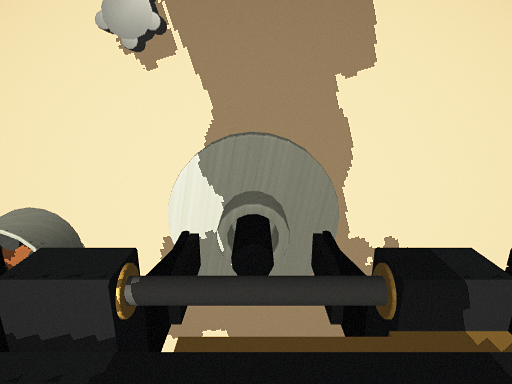

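>>> arm_command:
  motion:
    - [[0,-0.5,9.5],[0,0,0],0.3]
    - [[0,0,0],[0,0,0],0.3]
    - [[0,0,0],[0,0,0],0.6]
    - [[0,0,0],[0,0,0],1]
    - [[0,0,0],[0,0,0],1]
    - [[0,0,0],[0,0,0],1]
    - [[0,0,0],[0,0,0],1]
    - [[0,0,0],[0,0,0],1]
  force: 25

```text
time: 3.87
position: [0.5736, 0.0102, 0.0652]
tool_rot: [0.46, 3.108, 0.0]
ft_force: [-0.1, -0.2, 0.6]
grip_width: 0.33
```

>>> arm_command:
  motion:
    - [[0,0,0],[0,0,0],1]
    - [[0,0,0],[0,0,0],1]
    - [[0,0,0],[0,0,0],1]

```text
time: 4.12
position: [0.5737, 0.0103, 0.0651]
tool_rot: [0.46, 3.108, 0.0]
ft_force: [0.8, -0.2, 0.1]
grip_width: 0.247
```

>>> arm_command:
  motion:
    - [[0,0,-5],[0,0,0],1]
    - [[0,0,-10],[0,0,0],1]
    - [[0,0,-20],[0,0,0],1]
    - [[0,0,-25],[0,0,0],1]
    - [[0,0,-20],[0,0,0],1]
    - [[0,0,-10],[0,0,0],1]
    - [[0,0,0],[0,0,0],1]
    - [[0,0,0],[0,0,0],1]

```text
time: 4.78
position: [0.5734, 0.0102, 0.155]
tool_rot: [0.46, 3.108, 0.001]
ft_force: [-0.6, 0.5, -4.2]
grip_width: 0.242
```

```bash
python3 - <<'E'
from h import *
go(.5735,.267,.155)
for n in('wrist','side'):
    p,d=optics.get_image(n); cv2.imwrite(f'pics/{n}3.png',p); np.savez(n+'3.npz',d=d)
W=cloud(d,cam('side'))
for b in [(.115,.125),(.125,.15),(.102,.115)]:
    P=band(W,(.575,.011),.075,*b)
    if len(P)>5: print(b,len(P),P.mean(0).round(4),P.min(0).round(4),P.max(0).round(4),fitc(P[:,:2]).round(4))
E
```

```text
pos [0.5734 0.0102 0.155 ] toolx [-0.957  0.29  -0.   ] tooly [0.29  0.957 0.   ] toolz [ 2.e-04  3.e-04 -1.e+00] d_tool [7.420e+01 2.458e+02 1.000e-01] rows 6.157673091264191 w 0.242 F [-0.6   0.48 -4.17] j [-0.51  0.23  0.51  1.77 -0.12  1.18  1.31] t 4.78
(0.115, 0.125) 67 [0.5605 0.0217 0.1199] [ 0.5494 -0.0062  0.1153] [0.5805 0.0331 0.1249] [0.5729 0.0108 0.0213]
(0.125, 0.15) 204 [0.5643 0.0178 0.1369] [ 0.55   -0.0052  0.1252] [0.5898 0.0333 0.15  ] [0.5736 0.0125 0.0184]
(0.102, 0.115) 811 [0.5617 0.0209 0.1073] [ 0.5145 -0.0468  0.102 ] [0.6298 0.0694 0.1146] [0.5733 0.0102 0.0453]
```

View pics/side3.png

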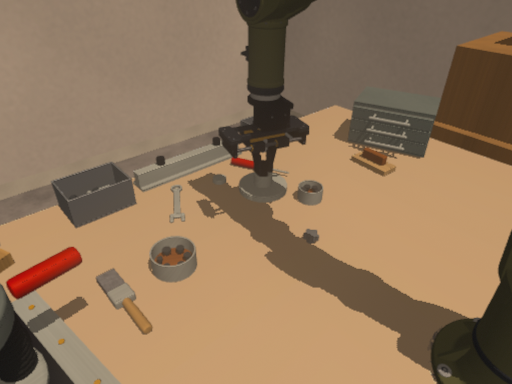

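View pics/wrist3.png

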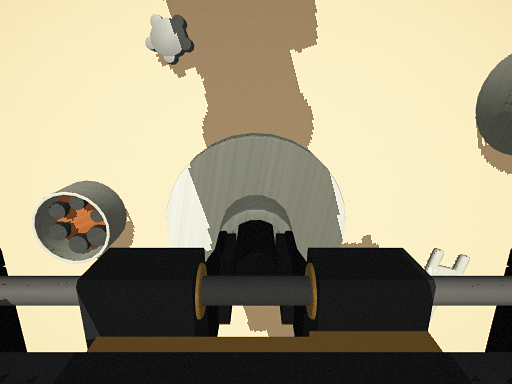

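>>> arm_command:
  motion:
    - [[4,13,0],[0,0,0],1]
    - [[9,30,0],[0,0,0],1]
    - [[10,33,0],[0,0,0],1]
    - [[8,26,0],[0,0,0],1]
    - [[4,13,0],[0,0,0],1]
    - [[0,0,0],[0,0,0],1]
    - [[0,0,0],[0,0,0],1]

```text
time: 5.47
position: [0.5725, 0.1306, 0.1536]
tool_rot: [-0.456, -3.106, 0.003]
ft_force: [-0.2, -1.0, -3.8]
grip_width: 0.244
```

```bash
python3 - <<'E'
from h import *
go(.572,.2665,.155)
s=ctrl.get_state()
c=cam('wrist',s);p,d=optics.get_image('wrist'); cv2.imwrite('pics/w4.png',p)
for n,W in(('wrist',cloud(d,c)),('top',cloud(np.load('top0.npz')['d'],cam('top'))),('side',cloud(np.load('side0.npz')['d'],cam('side'))),('side3',cloud(np.load('side3.npz')['d'],cam('side')))):
    P=band(W,(.572,.2665),.055,.0425,.048,.038)
    a=np.degrees(np.arctan2(P[:,1]-.2665,P[:,0]-.572))
    print(n,len(P),fitc(P[:,:2],.0462).round(4),fitc(P[:,:2]).round(4),np.histogram(a,8,(-180,180))[0])
    Q=band(W,(.572,.2665),.055,.005,.04,.044)
    print('  outer wall',len(Q),fitc(Q[:,:2],.048).round(4))
E
```

```text
pos [0.5725 0.1306 0.1536] toolx [-0.958  0.288  0.002] tooly [ 0.288  0.958 -0.002] toolz [-0.0023 -0.0018 -1.    ] d_tool [ 39.6 130.   -1.6] rows 3.259112451324678 w 0.244 F [-0.19 -1.   -3.8 ] j [-0.65  0.26  0.44  1.73 -0.12  1.18  1.1 ] t 5.47
wrist 1910 [0.5723 0.2664] [0.5723 0.2664 0.0458] [251 229 194 197 242 277 276 244]
  outer wall 3700 [0.5713 0.264 ]
top 72 [0.5745 0.2657] [0.5745 0.2657 0.0459] [10  9  9  8  9  7 11  9]
  outer wall 101 [0.571  0.2652]
side 193 [0.572  0.2669] [0.5719 0.2669 0.046 ] [23 17 26 26 25 22 24 30]
  outer wall 882 [0.5722 0.2666]
side3 194 [0.5718 0.2668] [0.5718 0.2669 0.0461] [27 18 24 26 22 23 22 32]
  outer wall 876 [0.5722 0.2665]
```

View pics/w4.png

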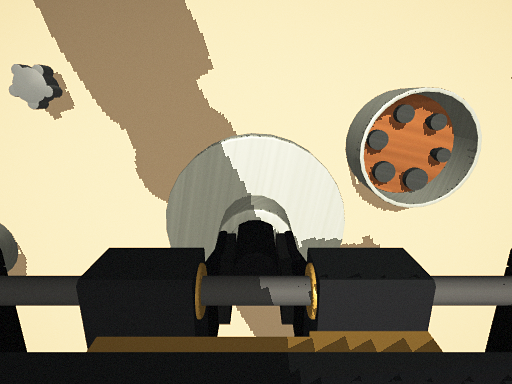

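>>> arm_command:
  motion:
    - [[6,20,0],[0,0,0],1]
    - [[10,32,0],[0,0,0],1]
    - [[10,32,0],[0,0,0],1]
    - [[8,26,0],[0,0,0],1]
    - [[4,15,0],[0,0,0],1]
    - [[1.6,5,0],[0,0,0],1]
    - [[0,0,0],[0,0,0],1]
    - [[0,0,0],[0,0,0],1]

```text
time: 6.18
position: [0.5738, 0.263, 0.1548]
tool_rot: [0.464, 3.107, -0.004]
ft_force: [-0.2, -1.2, -4.4]
grip_width: 0.241
```

```bash
python3 - <<'E'
from h import *
go(.572,.2667,.100)
s=ctrl.get_state()
c=cam('wrist',s);p,d=optics.get_image('wrist'); cv2.imwrite('pics/w5.png',p)
p,d2=optics.get_image('side'); cv2.imwrite('pics/s5.png',p)
for n,W in(('wrist',cloud(d,c)),('side',cloud(d2,cam('side')))):
  for b in [(.102,.106),(.106,.112),(.125,.135),(.133,.14)]:
    P=band(W,(.572,.2665),.07,*b)
    if len(P)>5: print(n,b,len(P),P.min(0).round(4),P.max(0).round(4),fitc(P[:,:2]).round(4))
  for r0 in(.03,):
    P=band(W,(.572,.2665),.055,.1,.118,r0); A=np.c_[P[:,:2]-[.572,.2665],np.ones(len(P))]
    print('plane',len(P),np.linalg.lstsq(A,P[:,2],rcond=None)[0].round(4))
E
```

```text
pos [0.5738 0.263  0.1548] toolx [-0.956  0.292 -0.001] tooly [ 0.292  0.956 -0.002] toolz [-1.0e-04 -2.5e-03 -1.0e+00] d_tool [ 2.8  3.1 54.8] rows 1.3185385406504442 w 0.241 F [-0.19 -1.2  -4.44] j [-0.78  0.34  0.38  1.62 -0.13  1.21  0.9 ] t 6.18
wrist (0.102, 0.106) 146 [0.5159 0.2104 0.1021] [0.5842 0.3131 0.106 ] [0.5493 0.2706 0.0333]
wrist (0.106, 0.112) 13530 [0.516  0.2049 0.1061] [0.6078 0.3199 0.112 ] [0.5704 0.2634 0.0415]
wrist (0.125, 0.135) 613 [0.5518 0.243  0.125 ] [0.5751 0.284  0.135 ] [0.5602 0.2664 0.0095]
wrist (0.133, 0.14) 1138 [0.5519 0.2423 0.133 ] [0.5738 0.2836 0.1399] [0.576  0.2611 0.0208]
plane 10356 [ 0.0033 -0.0042  0.1089]
side (0.102, 0.106) 96 [0.5162 0.2167 0.102 ] [0.589  0.3186 0.106 ] [0.5746 0.2608 0.0576]
side (0.106, 0.112) 1206 [0.5153 0.2035 0.106 ] [0.6333 0.3189 0.112 ] [0.5761 0.2603 0.0452]
side (0.125, 0.135) 117 [0.5501 0.2406 0.125 ] [0.5861 0.2833 0.1348] [0.5728 0.2626 0.0199]
side (0.133, 0.14) 112 [0.5501 0.2406 0.133 ] [0.5838 0.2827 0.1398] [0.5765 0.2606 0.0206]
plane 969 [ 0.0153 -0.0196  0.108 ]
```

View pics/s5.png

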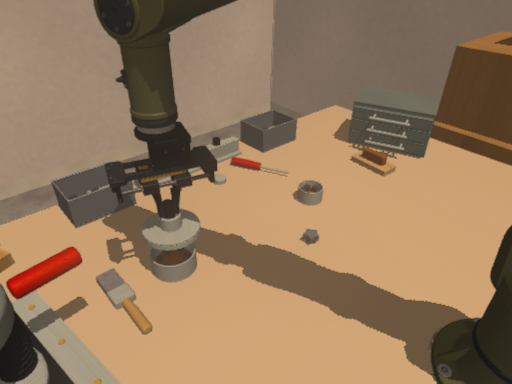

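View pics/w5.png

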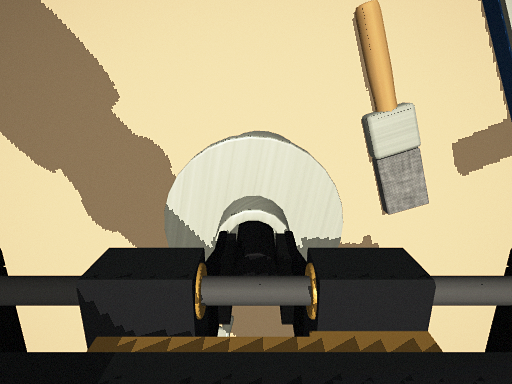

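>>> arm_command:
  motion:
    - [[2.5,3,0],[0,0,0],1]
    - [[0,0,0],[0,0,0],1]
    - [[0,0,0],[0,0,0],1]
    - [[0,0,0],[0,0,0],1]

```text
time: 6.62
position: [0.5716, 0.2696, 0.1552]
tool_rot: [0.46, 3.108, 0.0]
ft_force: [-0.6, -0.8, -2.9]
grip_width: 0.245
```

```bash
python3 - <<'E'
from h import *
go(.572,.2667,.100)
for i in range(3):
  p,d2=optics.get_image('side'); go(.572,.2667,.100)
W=cloud(d2,cam('side')); P=band(W,(.572,.2665),.07,.1,.114); print(((P.max(0)+P.min(0))/2).round(4)); P=band(W,(.572,.2665),.05,.13,.14);print(fitc(P[:,:2],.022))
E
```

```text
pos [0.5716 0.2696 0.1552] toolx [-0.957  0.29  -0.   ] tooly [0.29  0.957 0.   ] toolz [ 2.e-04  0.e+00 -1.e+00] d_tool [-1.2 -2.7 55.2] rows 1.3252693698678384 w 0.245 F [-0.57 -0.8  -2.92] j [-0.79  0.34  0.38  1.62 -0.13  1.21  0.89] t 6.62
pos [0.5716 0.2696 0.1552] toolx [-0.957  0.29  -0.   ] tooly [0.29  0.957 0.   ] toolz [ 2.e-04 -0.e+00 -1.e+00] d_tool [-1.2 -2.7 55.2] rows 1.3246725964006927 w 0.246 F [-0.59  0.45 -3.52] j [-0.79  0.34  0.38  1.62 -0.13  1.21  0.89] t 6.67
pos [0.5716 0.2697 0.1552] toolx [-0.957  0.29  -0.   ] tooly [0.29  0.957 0.   ] toolz [ 2.e-04 -0.e+00 -1.e+00] d_tool [-1.2 -2.8 55.2] rows 1.3247819633122584 w 0.242 F [-0.1   0.12 -3.03] j [-0.79  0.34  0.38  1.62 -0.13  1.21  0.89] t 6.72
pos [0.5716 0.2697 0.1551] toolx [-0.957  0.29  -0.   ] tooly [0.29  0.957 0.   ] toolz [ 2.e-04 -0.e+00 -1.e+00] d_tool [-1.2 -2.8 55.1] rows 1.324379493967618 w 0.245 F [-0.02 -0.12 -3.22] j [-0.79  0.34  0.38  1.62 -0.13  1.21  0.89] t 6.77
[0.5714 0.2685 0.107 ]
[0.57497514 0.26756632]
```

>>> arm_command:
  motion:
    - [[-1.2,-2.7,0],[0,0,0],1]
    - [[0,0,5],[0,0,0],1]
    - [[0,0,12],[0,0,0],1]
    - [[0,0,12],[0,0,0],1]
    - [[0,0,7],[0,0,0],1]
    - [[0,0,0],[0,0,0],1]
    - [[0,0,0],[0,0,0],1]
    - [[0,0,0],[0,0,0],1]

```text
time: 7.43
position: [0.5721, 0.267, 0.1191]
tool_rot: [0.46, 3.108, 0.0]
ft_force: [0.8, 0.5, -4.5]
grip_width: 0.248
```

```bash
python3 - <<'E'
from h import *
s=ctrl.get_state(); c=cam('wrist',s); p,d=optics.get_image('wrist'); cv2.imwrite('pics/w6.png',p)
q,d2=optics.get_image('side'); cv2.imwrite('pics/s6.png',cv2.resize(q[160:310,110:240],None,fx=4,fy=4))
go(.572,.2667,.100)
for n,W,k in(('w',cloud(d,c),1),('s',cloud(d2,cam('side')),1)):
    P=band(W,(.572,.2665),.075,.066,.076); print(n,((P.max(0)+P.min(0))/2).round(4),len(P))
    # visible cap edge fit: outermost points per angle
    a=np.round(np.degrees(np.arctan2(P[:,1]-.2665,P[:,0]-.572))/6); r=np.hypot(P[:,0]-.572,P[:,1]-.2665)
    E_=np.array([P[a==k][np.argmax(r[a==k])] for k in np.unique(a) if r[a==k].max()>.052]); print(len(E_),fitc(E_[:,:2],.058).round(4))
    P=band(W,(.572,.2665),.028,.084,.096,.016); print('neck',len(P),fitc(P[:,:2],.022).round(4))
    P=band(W,(.572,.2665),.055,.03,.05,.035); print('tin',len(P),len(P) and fitc(P[:,:2],.048).round(4))
E
```

```text
pos [0.5724 0.2671 0.1197] toolx [-0.957  0.29  -0.001] tooly [0.29  0.957 0.001] toolz [ 1.2e-03  6.0e-04 -1.0e+00] d_tool [ 0.3 -0.6 19.7] rows 0.4731596752036533 w 0.248 F [ 0.49 -1.27 -3.91] j [-0.78  0.37  0.37  1.65 -0.15  1.14  0.91] t 7.53
w [0.56   0.2666 0.071 ] 13683
38 [0.5725 0.2662]
neck 406 [0.5726 0.2662]
tin 0 0
s [0.5712 0.2664 0.071 ] 1311
54 [0.5718 0.2663]
neck 97 [0.5377 0.2826]
tin 255 [0.4954 0.307 ]
```

View pics/s6.png

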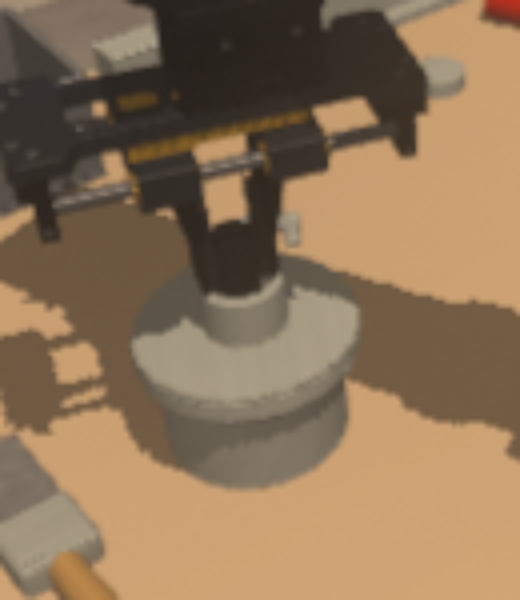

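>>> arm_command:
  motion:
    - [[0,0,3],[0,0,0],1]
    - [[0,0,3],[0,0,0],1]
    - [[0,0,3],[0,0,0],1]
    - [[0,0,2],[0,0,0],1]
    - [[0,0,2],[0,0,0],1]
    - [[0,0,0],[0,0,0],1]
    - [[0,0,0],[0,0,0],1]
    - [[0,0,0],[0,0,0],1]

```text
time: 8.2
position: [0.572, 0.267, 0.1062]
tool_rot: [0.46, 3.108, 0.0]
ft_force: [0.4, -1.1, -4.2]
grip_width: 0.243
```

>>> arm_command:
  motion:
    - [[0,0,1],[0,0,0],1]
    - [[0,0,1],[0,0,0],1]
    - [[0,0,1],[0,0,0],1]
    - [[0,0,1],[0,0,0],1]
    - [[0,0,0],[0,0,0],1]
    - [[0,0,0],[0,0,0],1]

```text
time: 8.7
position: [0.5719, 0.267, 0.102]
tool_rot: [-0.46, -3.108, 0.0]
ft_force: [-0.7, -0.1, -4.8]
grip_width: 0.249
```

>>> arm_command:
  motion:
    - [[0,0,0.7],[0,0,0],1]
    - [[0,0,0.5],[0,0,0],1]
    - [[0,0,0.4],[0,0,0],1]
    - [[0,0,0],[0,0,0],1]
    - [[0,0,0],[0,0,0],1]

```text
time: 9.12
position: [0.5719, 0.2669, 0.1005]
tool_rot: [0.46, 3.108, 0.0]
ft_force: [0.5, 0.7, -3.2]
grip_width: 0.244
```

>>> arm_command:
  motion:
    - [[0,0,0.5],[0,0,0],1]
    - [[0,0,0],[0,0,0],1]
    - [[0,0,0],[0,0,0],1]

```text
time: 9.37
position: [0.5721, 0.267, 0.1002]
tool_rot: [0.46, 3.107, 0.0]
ft_force: [-0.4, 0.3, -3.4]
grip_width: 0.244
```

>>> arm_command:
  motion:
    - [[0,0,0.5],[0,0,0],1]
    - [[0,0,0],[0,0,0],1]
    - [[0,0,0],[0,0,0],1]

```text
time: 9.62
position: [0.572, 0.267, 0.1001]
tool_rot: [0.46, 3.108, 0.001]
ft_force: [-1.6, -0.9, 1.7]
grip_width: 0.25
```

>>> arm_command:
  motion:
    - [[0,0,0.5],[0,0,0],1]
    - [[0,0,0],[0,0,0],1]
    - [[0,0,0],[0,0,0],1]

```text
time: 9.87
position: [0.5721, 0.2669, 0.1001]
tool_rot: [0.46, 3.108, 0.001]
ft_force: [-3.6, -1.5, 6.1]
grip_width: 0.243
```

>>> arm_command:
  motion:
    - [[0,0,-0.5],[0,0,0],1]
    - [[0,0,0],[0,0,0],0.7]
    - [[0,0,0],[0,0,0],0.6]
    - [[0,0,0],[0,0,0],0.5]
    - [[0,0,0],[0,0,0],0.4]
    - [[0,0,0],[0,0,0],0.25]
    - [[0,0,0],[0,0,0],0.25]
    - [[0,0,0],[0,0,0],0.25]

```text
time: 10.53
position: [0.572, 0.267, 0.0994]
tool_rot: [0.46, 3.108, 0.0]
ft_force: [-0.0, 0.6, -0.1]
grip_width: 0.669
```

```bash
python3 - <<'E'
from h import *
s=ctrl.get_state(); c=cam('wrist',s); p,d=optics.get_image('wrist'); cv2.imwrite('pics/w7.png',p)
q,d2=optics.get_image('side'); cv2.imwrite('pics/s7.png',cv2.resize(q[160:310,110:240],None,fx=4,fy=4))
go(.572,.2667,.071)
for n,W in(('w',cloud(d,c)),('s',cloud(d2,cam('side')))):
    P=band(W,(.572,.2665),.056,.045,.07,.026); A=np.c_[P[:,:2]-[.572,.2665],np.ones(len(P))]
    print(n,'cap median z',np.median(P[:,2]),'plane',len(P),np.linalg.lstsq(A,P[:,2],rcond=None)[0].round(4))
    P=band(W,(.572,.2665),.028,.06,.085,.014); print('neck',len(P),fitc(P[:,:2],.022).round(4))
    P=band(W,(.572,.2665),.012,.095,.13); print('knob',len(P),fitc(P[:,:2]).round(4),np.percentile(P[:,2],[50,95]).round(4))
    P=band(W,(.572,.2665),.055,.01,.036,.04); print('tin wall',len(P),len(P) and fitc(P[:,:2],.048).round(4))
E
```

```text
pos [0.572  0.267  0.0994] toolx [-0.957  0.29  -0.   ] tooly [0.29  0.957 0.   ] toolz [ 2.e-04  0.e+00 -1.e+00] d_tool [-0.1 -0.2 28.4] rows 0.6821459533535503 w 0.715 F [ 0.11 -0.74 -0.46] j [-0.77  0.39  0.37  1.67 -0.15  1.11  0.91] t 10.63
w cap median z 0.05419463020331927 plane 12217 [0.0006 0.0004 0.0542]
neck 2671 [0.5733 0.2664]
knob 1418 [0.568  0.2689 0.0066] [0.1114 0.1129]
tin wall 0 0
s cap median z 0.053432672112049995 plane 1004 [ 0.0036 -0.0029  0.0534]
neck 274 [0.5731 0.2655]
knob 123 [0.5706 0.2684 0.0084] [0.1093 0.1124]
tin wall 249 [0.4951 0.3077]
```

View pics/s7.png

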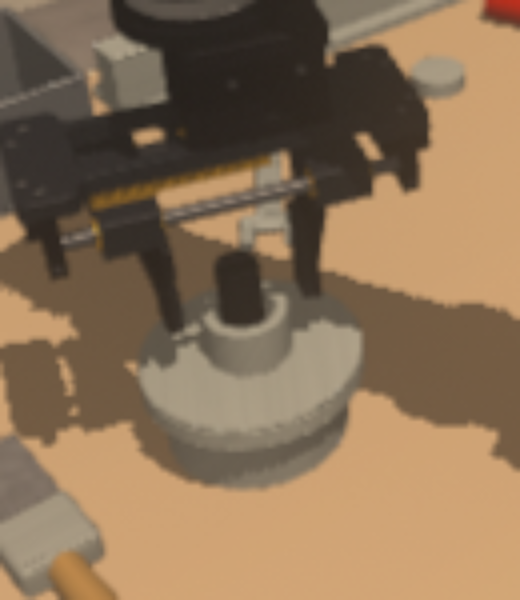

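View pics/w7.png

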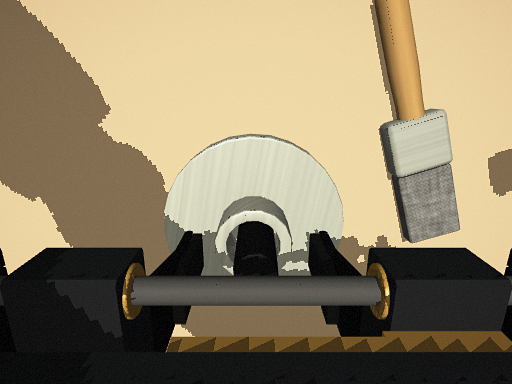

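>>> arm_command:
  motion:
    - [[-1,-0.4,2],[0,0,0],0.2]
    - [[0,0,7],[0,0,0],0.2]
    - [[0,0,9],[0,0,0],0.2]
    - [[0,0,6],[0,0,0],0.2]
    - [[0,0,3.5],[0,0,0],0.2]
    - [[0,0,0],[0,0,0],0.2]
    - [[0,0,0],[0,0,0],0.2]
    - [[0,0,0],[0,0,0],0.2]

```text
time: 11.3
position: [0.573, 0.2663, 0.0721]
tool_rot: [0.46, 3.107, 0.0]
ft_force: [0.2, -0.6, 0.2]
grip_width: 0.799
```

```bash
python3 - <<'E'
from h import *
go(.573,.2663,.071)
p,d=optics.get_image('wrist'); cv2.imwrite('pics/w8.png',p)
E
```

```text
pos [0.573  0.2663 0.0721] toolx [-0.957  0.29  -0.   ] tooly [0.29  0.957 0.   ] toolz [ 4.e-04  2.e-04 -1.e+00] d_tool [-0.  -0.   1.1] rows 0.027435289449841305 w 0.799 F [ 0.21 -0.56  0.24] j [-0.77  0.42  0.36  1.69 -0.17  1.06  0.92] t 11.3
```

View pics/w8.png

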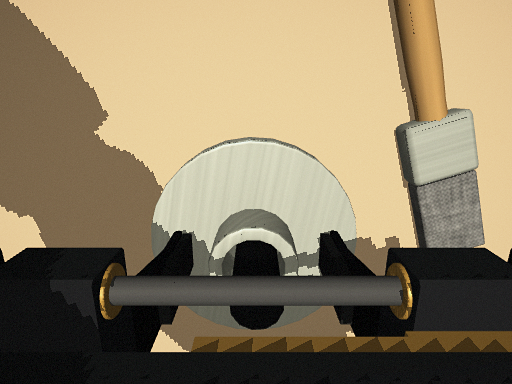

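>>> arm_command:
  motion:
    - [[0,0,0.6],[0,0,0],0.3]
    - [[0,0,0],[0,0,0],0.38]
    - [[0,0,0],[0,0,0],0.42]
    - [[0,0,0],[0,0,0],0.46]
    - [[0,0,0],[0,0,0],0.5]
    - [[0,0,0],[0,0,0],0.7]
    - [[0,0,0],[0,0,0],0.8]
    - [[0,0,0],[0,0,0],0.8]
  force: 12

```text
time: 12.02
position: [0.5727, 0.266, 0.0714]
tool_rot: [-0.46, -3.108, 0.0]
ft_force: [-0.7, -0.1, 1.5]
grip_width: 0.506
```

>>> arm_command:
  motion:
    - [[0,0,0],[0,0,0],1]
    - [[0,0,0],[0,0,0],1]
    - [[0,0,0],[0,0,0],1]
    - [[0,0,0],[0,0,0],1]
  force: 25

```text
time: 12.35
position: [0.5727, 0.266, 0.0714]
tool_rot: [-0.46, -3.108, 0.0]
ft_force: [-1.1, -1.0, 0.4]
grip_width: 0.499
```

```bash
python3 - <<'E'
from h import *
go(.573,.2663,.071)
p,d=optics.get_image('wrist'); cv2.imwrite('pics/w9.png',p)
E
```

```text
pos [0.5727 0.266  0.0714] toolx [-0.957  0.29   0.   ] tooly [ 0.29   0.957 -0.   ] toolz [-2.e-04 -2.e-04 -1.e+00] d_tool [-0.2  0.3  0.4] rows 0.01364949989922362 w 0.499 F [-1.11 -1.04  0.36] j [-0.77  0.42  0.36  1.69 -0.17  1.06  0.92] t 12.35
```

View pics/w9.png

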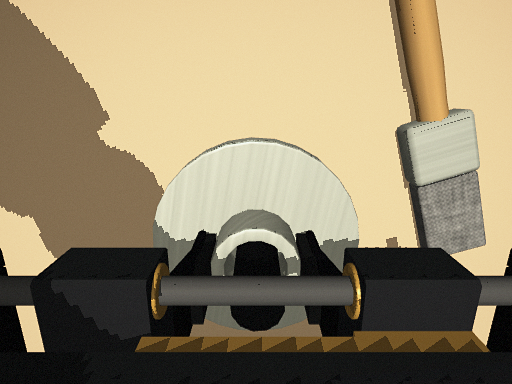

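>>> arm_command:
  motion:
    - [[0,0,-1],[0,0,0],1]
    - [[0,0,-1],[0,0,0],1]
    - [[0,0,-2],[0,0,0],1]
    - [[0,0,-3],[0,0,0],1]
    - [[0,0,-3],[0,0,0],1]
    - [[0,0,0],[0,0,0],1]
    - [[0,0,0],[0,0,0],1]
    - [[0,0,0],[0,0,0],1]

```text
time: 13.07
position: [0.5728, 0.2663, 0.0814]
tool_rot: [0.46, 3.108, 0.0]
ft_force: [-0.1, 0.2, -2.2]
grip_width: 0.501
```

```bash
python3 - <<'E'
from h import *
s=ctrl.get_state(); c=cam('wrist',s); p,d=optics.get_image('wrist'); cv2.imwrite('pics/w10.png',p)
q,d2=optics.get_image('side'); cv2.imwrite('pics/s10.png',cv2.resize(q[160:310,110:240],None,fx=4,fy=4))
go(.5727,.266,.071)
W=cloud(d,c)
P=band(W,(.572,.2665),.056,.045,.08,.026); A=np.c_[P[:,:2]-[.572,.2665],np.ones(len(P))]
print('cap z',np.median(P[:,2]),np.linalg.lstsq(A,P[:,2],rcond=None)[0].round(4))
P=band(W,(.572,.2665),.012,.095,.13); print('knob',np.percentile(P[:,2],[50,95]).round(4))
E
```

```text
pos [0.5727 0.2662 0.0812] toolx [-0.957  0.29   0.   ] tooly [ 0.29   0.957 -0.   ] toolz [-2.e-04 -1.e-04 -1.e+00] d_tool [-0.1 -0.2 10.2] rows 0.24548198871836033 w 0.502 F [ 0.03  0.77 -0.44] j [-0.77  0.41  0.36  1.68 -0.16  1.08  0.92] t 13.17
cap z 0.0641839928032254 [0.0026 0.0017 0.0644]
knob [0.1071 0.1127]
```

View pics/s10.png

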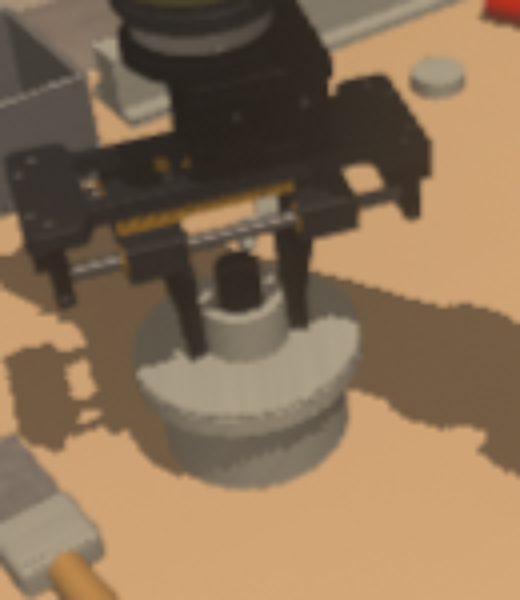

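View pics/w10.png

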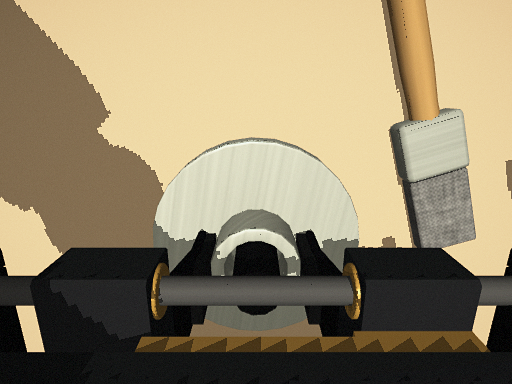

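>>> arm_command:
  motion:
    - [[0,0,-4],[0,0,0],1]
    - [[0,0,-6],[0,0,0],1]
    - [[0,0,-6],[0,0,0],1]
    - [[0,0,-6],[0,0,0],1]
    - [[0,0,-6],[0,0,0],1]
    - [[0,0,-6],[0,0,0],1]
    - [[0,0,-6],[0,0,0],1]
    - [[0,0,-6],[0,0,0],1]

```text
time: 13.83
position: [0.5728, 0.2663, 0.1282]
tool_rot: [0.46, 3.107, 0.0]
ft_force: [0.3, 0.6, -1.6]
grip_width: 0.499
```

>>> arm_command:
  motion:
    - [[0,0,-6],[0,0,0],1]
    - [[0,0,-8],[0,0,0],1]
    - [[0,0,-8],[0,0,0],1]
    - [[0,0,-8],[0,0,0],1]
    - [[0,0,-6],[0,0,0],1]
    - [[0,0,-3],[0,0,0],1]
    - [[0,0,-2],[0,0,0],1]
    - [[0,0,0],[0,0,0],1]

```text
time: 14.5
position: [0.5729, 0.2664, 0.1688]
tool_rot: [0.46, 3.107, 0.001]
ft_force: [-0.2, 0.0, -1.9]
grip_width: 0.496
```

>>> arm_command:
  motion:
    - [[0,0,0],[0,0,0],1]
    - [[0,0,0],[0,0,0],1]
    - [[0,0,0],[0,0,0],1]
    - [[0,0,0],[0,0,0],1]

```text
time: 14.83
position: [0.5726, 0.2662, 0.168]
tool_rot: [-0.46, -3.107, 0.001]
ft_force: [0.2, -0.2, -2.5]
grip_width: 0.502
```

```bash
python3 - <<'E'
from h import *
s=ctrl.get_state(); c=cam('wrist',s); p,d=optics.get_image('wrist'); cv2.imwrite('pics/w11.png',p)
q,d2=optics.get_image('side'); cv2.imwrite('pics/s11.png',cv2.resize(q[130:310,100:250],None,fx=3.2,fy=3.2)); cv2.imwrite('pics/s11f.png',q)
go(.5727,.266,.168)
W=cloud(d,c)
P=band(W,(.572,.2665),.056,.14,.165,.026); A=np.c_[P[:,:2]-[.572,.2665],np.ones(len(P))]
print('cap z',np.median(P[:,2]),np.linalg.lstsq(A,P[:,2],rcond=None)[0].round(4))
W=cloud(d2,cam('side'))
P=band(W,(.572,.2665),.06,.14,.165,.026); A=np.c_[P[:,:2]-[.572,.2665],np.ones(len(P))]
print('cap side',np.median(P[:,2]),np.linalg.lstsq(A,P[:,2],rcond=None)[0].round(4))
P=band(W,(.572,.2665),.05,.045,.07,.014); 
if len(P)>5:
  A=np.c_[P[:,:2]-[.572,.2665],np.ones(len(P))];print('flange',len(P),np.median(P[:,2]),np.linalg.lstsq(A,P[:,2],rcond=None)[0].round(4))
P=band(W,(.572,.2665),.016,.06,.13);print('knob',len(P), P.min(0),P.max(0),fitc(P[:,:2],.011))
P=band(W,(.572,.2665),.055,.008,.036,.046);print('tin wall',len(P),fitc(P[:,:2],.048))
P=band(W,(.572,.2665),.065,.043,.056,.048);print('flange edge',len(P),P.min(0),P.max(0),fitc(P[:,:2],.052))
E
```

```text
pos [0.5727 0.2662 0.1681] toolx [-0.957  0.29   0.   ] tooly [ 0.29   0.957 -0.   ] toolz [-3.e-04 -2.e-04 -1.e+00] d_tool [-0.1 -0.2  0.1] rows 0.005917281734175271 w 0.502 F [ 0.45  0.73 -1.48] j [-0.78  0.33  0.38  1.6  -0.13  1.23  0.9 ] t 14.93
cap z 0.15072566201010607 [0.0016 0.0011 0.1509]
cap side 0.14994297898337422 [ 0.0395 -0.0203  0.1503]
flange 1002 0.049451607378988405 [-0.0023 -0.0013  0.0494]
knob 145 [0.56081507 0.25747654 0.06022011] [0.57867252 0.27840091 0.09654894] [0.57297038 0.26701408]
tin wall 395 [0.49820319 0.30636863]
flange edge 260 [0.5196184  0.21541044 0.04368678] [0.62377284 0.31889043 0.05248374] [0.57283651 0.26642097]
```

View pics/s11.png

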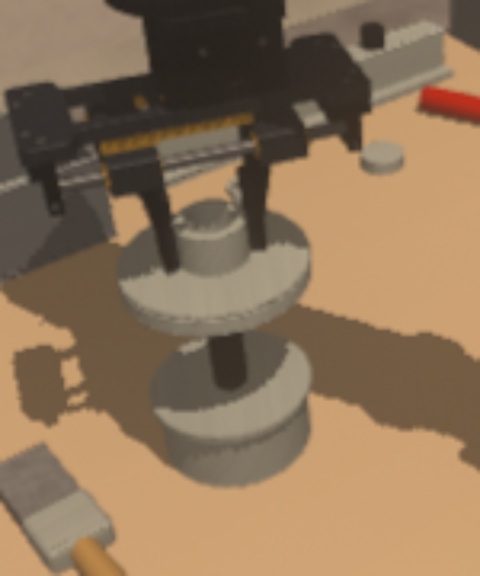

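View pics/w11.png

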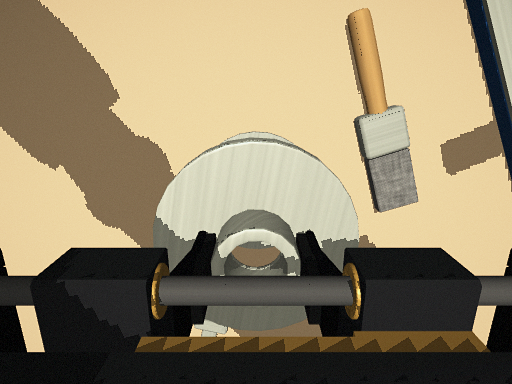

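View pics/s11f.png

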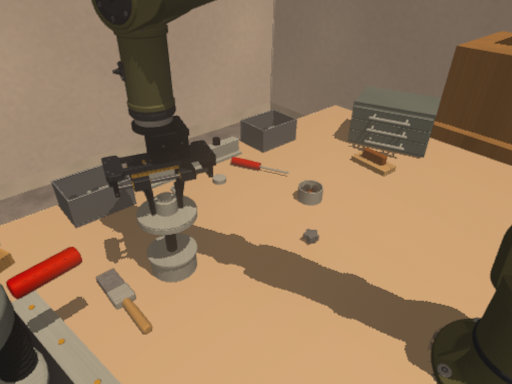

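```bash
python3 -c "
from h import *
go(.5727,.266,.168); print(ctrl.close_job())"
```

```text
pos [0.5727 0.2662 0.1681] toolx [-0.957  0.29   0.   ] tooly [ 0.29   0.957 -0.   ] toolz [-3.e-04 -2.e-04 -1.e+00] d_tool [-0.1 -0.2  0.1] rows 0.005917281734175271 w 0.502 F [ 0.45  0.73 -1.48] j [-0.78  0.33  0.38  1.6  -0.13  1.23  0.9 ] t 14.93
the job is handed in; nothing more can be done
None
```

I placed the nested lids on the larger tin by the knob and let go. I then gripped only the outer lid's neck and lifted it straight up. I handed the job in at about 15 s, still holding the outer lid.

**Inner lid:** The final side view shows it flat. Its flange top measures 49.5 mm against 50 mm expected, with almost no tilt, and it is centred at about (0.573, 0.266). The pair stopped going down at the expected seating height with a push of about 6 N.

**Outer lid:** The wrist camera shows it level. Its skirt edge is at about 135 mm, which leaves roughly 23 mm over the knob top at 112 mm. The measured load of about 1.5–2.5 N matches the outer lid alone.

**Bystanders:** Nothing looks moved in the last side picture, but I did not measure them again.

**Checks that failed or disagreed:**
- **Outer lid tilt:** The side camera's fit of the held lid gave a slope of about 2–2.5°. I put this down to finger and edge points in the fit, because the wrist camera and the picture both show it level.
- **Tin position:** My last fit of the tin's outer wall failed, giving a position well off the tin. That the tin stayed put rests on the flange centre matching the position measured at the start, within about 1 mm.

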